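Cut the supply and show which capacitor goes where

ROBOT

A 7-joint arm with a two-finger parallel gripper is mounted at the origin on the work surface. World frame = base frame: x ahead of the robot, y to its left, z up, the work surface at z = 0. Lengths are in m, angles in rad, forces in N, time in s.
With the tool pointing down it reaches from about 0.425 to 1.025 m from the base axis. Payload 9.4 kg.
Tool frame: the origin (TCP) lies between the finger pads, 19 mm behind the fingertips; this is the grasp point; z points along the fingers, y is the line along which they close (so a half turn about z gives the same grasp; the last joint's range is limited). The gripper opens to 93 mm and grips with 3 to 60 N. Pads are 15 mm wide; open, the fingers measure 128 mm over their backs; the gripper's body (75 mm by 188 mm) begins 65 mm behind the grasp point.
Start: joints at [-0.077, 0.599, -0.003, 1.599, 0.002, 0.943, -0.08], TCP at [0.725, -0, 0.237] pointing down, gripper open.
Joint ranges: [-2.57, 2.57], [-0.35, 1.97], [-1.29, 1.29], [0.11, 2.56], [-1.05, 4.19], [0.11, 1.86], [-2.63, 2.63]. Speed limits (rad/s): [2.22, 2.22, 3.01, 3.01, 3.14, 3.14, 3.14].

INTERFACE

Orientations are given as [roll, pitch, yaw] about the fixed x, y, z axes, in that order (R = Rz(yaw) Ry(pitch) Rx(roll)).
In Python, from cell import r gives the robot as it stands. Calls block until the motion is done:
- r.move_to(position, orientation): joint-space move of the TCP to a pose.
- r.line_to(position, rot=None, max_speed=0.15, guard=None): straight line of the TCP; rot=None keeps the orientation; max_speed is the mean speed in m/s. With guard (N) it stops when the force on the tool has changed by that much, and returns True; else False.
- r.movej(angles): joint-space move.
- r.command_gripper(opening, grip_force=None): opening from 0.0 (shut) to 1.0 (fully open); grip_force is the grip in N (None keeps the last); returns when the fingers have stopped.
- r.wait(seconds).
- r.solve_ik(position, orientation): joint angles nearest the present ones, or None.
- r.state(): the state.
- r.camera(name): name is "scene" or "side" or "wrist"; returns the picture (420x560x3 uint8, blue, green, red); there is no depth.
- r.camera_params(name): a dict with "K" (3x3 intrinsics, pixels), "k1" (the pictures are not rectified: a ray, as slopes to the right and down, at radius r is drawn at 1 + k1 r^2 times it, then the intrinsics apply), "R" (3x3) and "t" (3): a world point X has camera coordinates R X + t; the wrist camera has in their place "tool_from_camera" (4x4, takes a point from camera to tool coordinates, whose origin is the TCP and whose axes are the flange's). Camera axes: x right, y down, z forward; pixel columns grow to the right and rows downward; lengths in m; the calibration is good to about 2 mm. A picture is of the moment at which its call begins: read the wrist's pose just before it. camera_params takes no time and is no camera call.
A pose or a line that the arm cannot do raises r.PlanningError and nothing moves.
- r.finish_job(): hands the job in; it is judged then, once.
The state is a dict: "time": time; "qpos": joint angles; "joint_velocities": joint speeds; "effort": joint torques, N m; "ee_pos": TCP position; "eef_rot": TCP orientation; "force": force on the tool from outside, world axes, zero at the start; "ft_torque": the same for the moment, N m; "finger_gap": opening from 0.0 (shut) to 1.0 (fully open); "finger_force": force on a finger pad.
Only numpy, scipy, OpenCV 4.12 (cv2) and the standard library are available. Lean on these libraries where they do the work, as an engineer would, in place of code of your own. Each camera call takes 0.05 s, during which the arm holds its last target. There are 200 camera calls.

TASK

Make the fan motor safe and show the apprentice which part goes where: with a fingertip push the left-hand toggle on the black panel (left as seen from the robot) fully over, away from the robot. Then point straight down at the taller of the two capacitors, fingertips centred two or three centimetres above it, for two seconds, and after that likewise at the mouth of the empty round clip on the motor housing, finishing still pointing there. Never touch the tall capacitor or the housing, pick nothing up, do not point at the shorter capacitor, and leave the other toggle and everything else where it is.

Things in the scene. Friction and masses are not known exactly. Their poses are not given: they have to be found in the camera images.
- panel: Black switch panel fixed near the bench's far edge, 100 (x) x 180 (y) x 30 mm high. Origin: centre of its underside, on the bench (z = 0). x points roughly away from the robot, y to its left. Two toggle blocks, 70 (x) x 50 (y) mm, tops 55 mm above the bench, stand on it at y = +42 (left) and -42 mm (right); the hinges lie along y at x = 0, 52 mm above the bench, in bosses that rise to 65 mm.
- toggle_left (a joint): Left-hand toggle (panel y = +42 mm): angle in rad, 0 = leaning about 29 degrees towards the robot (panel -x), 1.0 = end stop, leaning 29 degrees away from the robot (panel +x). Starts between 0 and 0.25. Dry friction of 0.06 N m (about 1.2 N at the ball); no spring, it stays where it is left.
- toggle_left_tip (a point): Centre of the 26 mm steel ball at the end of the left toggle's 10 mm thick bar, 50 mm from the hinge; swings from panel x = -24 mm to +24 mm, 96 to 102 mm above the bench.
- toggle_right (a joint): Right-hand toggle (panel y = -42 mm), the same make and the same values; starts at 0 and is to stay there.
- tall_capacitor: Taller capacitor: upright blue plastic cylinder, 36 mm diameter, 75 mm tall, loose, about 90 g. Two steel terminals stand 8 mm above its top, 7 mm either side of the axis. Origin: centre of its underside, on the bench (z = 0). 
- tall_top (a point): Centre of the tall capacitor's top face, 75 mm above the bench, on its axis; z up.
- short_capacitor: Shorter capacitor: same blue plastic and 36 mm diameter, 45 mm tall, with the same 8 mm terminals; loose. The two capacitors may stand in either place. Origin: centre of its underside, on the bench (z = 0). 
- short_top (a point): Centre of the short capacitor's top face, 45 mm above the bench; z up.
- housing: Grey plastic fan motor housing, loose, about 0.9 kg: drum of 130 mm diameter, 55 mm high, boss and steel shaft in the middle up to 75 mm. From the drum a 52 mm wide, 25 mm high foot runs out along the body's +x to 125 mm from the axis and carries the empty capacitor clip. Origin: centre of its underside, on the bench (z = 0). The origin is on the drum's axis.
- clip_mouth (a point): Centre of the mouth of the empty clip, an upright open round cup on the housing's foot, 47 mm outside, 41 mm inside, 31 mm deep; the rim is 60 mm above the bench and 100 mm from the drum's axis along the housing's +x; z up.
- screwdriver: Steel Phillips screwdriver, 200 mm long, lying along its x axis; loose bystander. Origin: middle of its underside.
- dish: White ceramic dish, 100 mm across, 22 mm high; loose bystander. Origin: centre of its underside, on the bench (z = 0). 
- puller: Small two-leg aluminium bearing puller lying flat, about 125 x 90 x 16 mm; loose bystander. Origin: centre of its underside, on the bench (z = 0). 
Things that resemble listed ones, but are neither listed nor needed, are in the scene too. What is shaped like the housing but orange or pink is not meant.

How it is judged:
By the outcome, as a careful person would: the job done as asked, in the order asked, and still so for the second after the job is handed in, with the robot touching nothing.
It also fails if it takes over 51 s, if anything falls off the work surface, if the arm or the gripper's body presses on something with over 40 N, if the wrist force passes 120 N, or if a joint passes its speed limit or range.

## Working session

There is one attempt and no reset: what is moved stays moved. The work goes in short steps, each a Python script; the robot and the scene stay as the last script left them, time stands still between calls to the robot, and variables do not carry over. Pictures are saved under pics/ and viewed, at most 13 in all, crops included, and the job is handed in when it is done.

```bash
ls; mkdir -p pics
python3 - <<'E'
from cell import r
import cv2,numpy as np
for n in("scene","side","wrist"):
    cv2.imwrite(f"pics/{n}0.png",r.camera(n)); p=r.camera_params(n)
    print(n,{k:np.round(v,4).tolist() for k,v in p.items()})
s=r.state();print(s["time"],s["eef_rot"],s["ee_pos"])
a=cv2.imread("pics/scene0.png");print(a.shape)
E
```

```text
pics
scene {'K': [[463.139, 0.0, 285.9953], [0.0, 463.139, 206.4549], [0.0, 0.0, 1.0]], 'k1': 0.0098, 'R': [[-0.2892, 0.9572, 0.0102], [0.5516, 0.1753, -0.8155], [-0.7824, -0.2302, -0.5787]], 't': [0.0612, -0.1985, 1.8025]}
side {'K': [[446.5798, 0.0, 285.1422], [0.0, 446.5798, 209.338], [0.0, 0.0, 1.0]], 'k1': 0.0156, 'R': [[0.9742, -0.2243, 0.0231], [-0.1396, -0.6805, -0.7193], [0.1771, 0.6975, -0.6943]], 't': [-0.4341, 0.1773, 1.1606]}
wrist {'K': [[325.2522, 0.0, 278.0501], [0.0, 325.2522, 207.1571], [0.0, 0.0, 1.0]], 'k1': -0.0713, 'tool_from_camera': [[-0.0001, -0.9628, -0.2701, 0.076], [1.0, -0.0, -0.0005, -0.0001], [0.0005, -0.2701, 0.9628, -0.1469], [0.0, 0.0, 0.0, 1.0]]}
0.15 [-3.14040405e+00  1.34819636e-04  1.57085864e+00] [7.24669733e-01 4.52690970e-06 2.36737893e-01]
(420, 560, 3)
```

View pics/scene0.png

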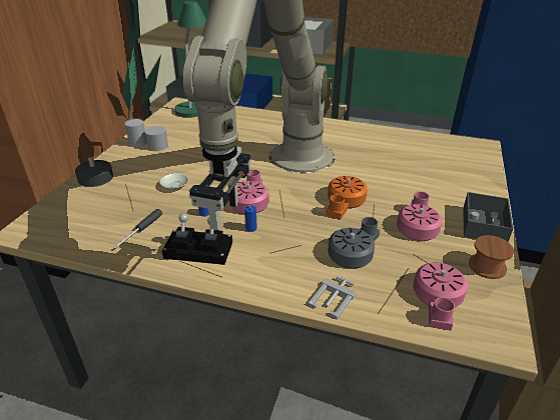

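View pics/side0.png

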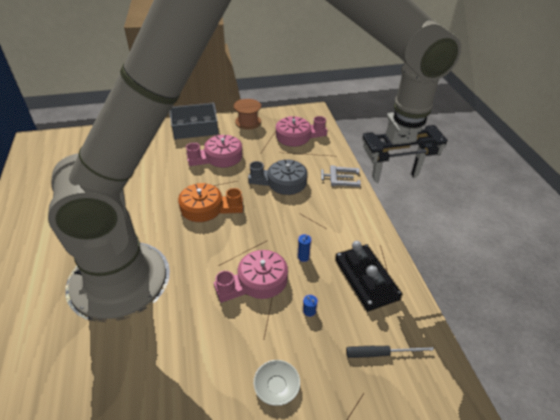

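The scene camera faces the robot, so +y is to the right. It shows the panel at (198,245), the capacitors at (251,218) and (204,208), and the grey housing at (352,245) with its clip at (370,228). In the side view the tall capacitor is at (304,248), the short one at (310,305), the panel at (367,275) and the clip at (257,172). Next I'll enlarge these.

Run:
```python
import cv2
a=cv2.imread("pics/scene0.png");b=cv2.imread("pics/side0.png")
cv2.imwrite("pics/c1.png",cv2.resize(a[165:275,150:300],None,fx=5.33,fy=5.33,interpolation=cv2.INTER_CUBIC)[:600,:800])
cv2.imwrite("pics/c2.png",cv2.resize(b[150:320,240:420],None,fx=3.5,fy=3.5,interpolation=cv2.INTER_CUBIC)[:600,:800])
```

```text
(no output)
```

View pics/c1.png

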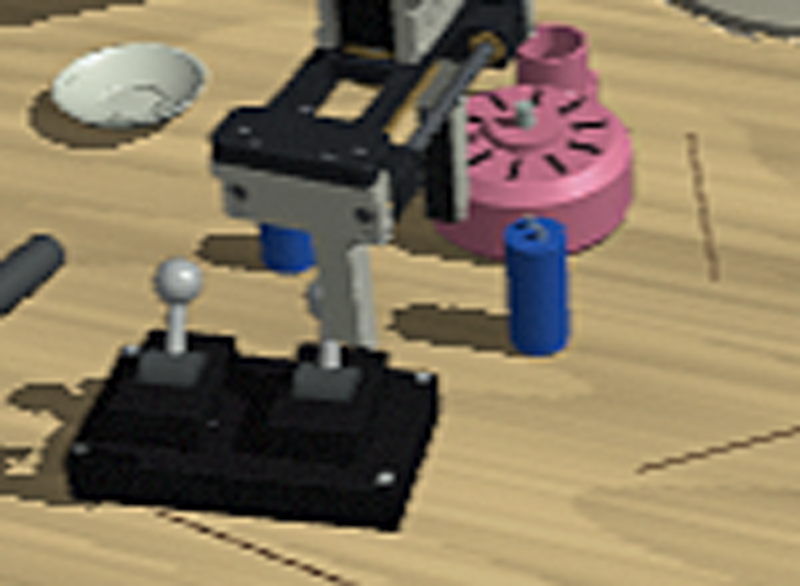

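View pics/c2.png

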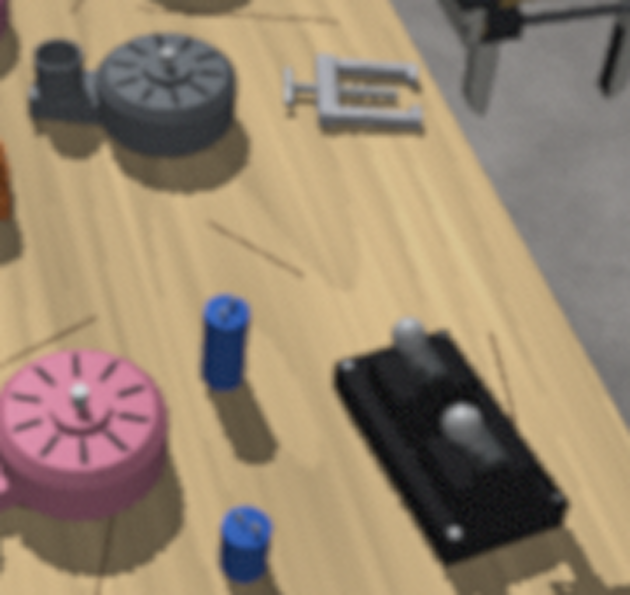

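Scene crop: right ball (179,281), panel screws (130,350), (425,378), (80,449) and (386,479), tall capacitor top (536,228). The left ball is mostly hidden behind a finger at (312,297). Side crop: left ball (408,333), right ball (462,421), tall top (226,303), clip mouth (61,52), shaft tip (170,48).

```bash
cat > h.py <<'E'
from cell import r
import numpy as np, cv2
def ray(p,name,pose=None):
    c=r.camera_params(name)
    K=np.array(c["K"]); d=np.array([c["k1"],0,0,0,0.])
    u=cv2.undistortPoints(np.array([[p]],float),K,d)[0,0]
    v=np.r_[u,1]
    if name=="wrist":
        T=np.array(c["tool_from_camera"]); pos,Rt=pose
        return Rt@T[:3,3]+pos, Rt@T[:3,:3]@v
    R=np.array(c["R"]);t=np.array(c["t"])
    return -R.T@t, R.T@v
def at(p,z,name,pose=None):
    o,d=ray(p,name,pose); return o+d*(z-o[2])/d[2]
def tri(rays):
    A=[];b=[]
    for o,d in rays:
        d=d/np.linalg.norm(d);P=np.eye(3)-np.outer(d,d);A.append(P);b.append(P@o)
    return np.linalg.lstsq(np.vstack(A),np.hstack(b),rcond=None)[0]
E
python3 - <<'E'
from h import *
np.set_printoptions(precision=4,suppress=True)
sc=lambda x,y:((x+.5)/5.33+149.5,(y+.5)/5.33+164.5)
sd=lambda x,y:((x+.5)/3.5+239.5,(y+.5)/3.5+149.5)
def both(n,a,b,z):print(n,at(a,z,"scene")[:2],at(b,z,"side")[:2],tri([ray(a,"scene"),ray(b,"side")]))
both("tall",sc(536,228),sd(226,303),.075)
both("rball",sc(179,281),sd(462,421),.096)
both("lball",sc(312,297),sd(408,333),.096)
both("clip",(370,223),sd(61,52),.06)
both("shaft",(351,232),sd(170,48),.075)
for n,a in("-x-y",(130,350)),("-x+y",(425,378)),("+x-y",(80,449)),("+x+y",(386,479)):print(n,at(sc(*a),.03,"scene"))
for a in (347,366),(455,533),(560,498):print("s",at(sd(*a),.03,"side"))
E
```

```text
tall [ 0.4853 -0.0302] [ 0.4901 -0.0235] [ 0.4894 -0.0278  0.0788]
rball [ 0.6152 -0.1822] [ 0.6153 -0.1816] [ 0.6153 -0.1819  0.0962]
lball [ 0.6069 -0.1094] [ 0.6059 -0.0974] [ 0.6067 -0.1047  0.0996]
clip [0.4336 0.323 ] [0.4262 0.3186] [0.4272 0.3229 0.0559]
shaft [0.5113 0.2796] [0.5197 0.2864] [0.518  0.2802 0.0801]
-x-y [ 0.6034 -0.2267  0.03  ]
-x+y [ 0.5772 -0.0621  0.03  ]
+x-y [ 0.6864 -0.2117  0.03  ]
+x+y [ 0.6603 -0.0494  0.03  ]
s [ 0.5771 -0.0661  0.03  ]
s [ 0.604  -0.2264  0.03  ]
s [ 0.6878 -0.2141  0.03  ]
```

Panel centre is (0.632, -0.1375) with yaw of about 0.158. The ball checks agree with it. I'll close the fingers and hover behind the left ball, with the closing line along panel y, then check from near.

```bash
cat >> h.py <<'E'
from scipy.spatial.transform import Rotation as Ro
YAW=0.158; C=np.array([.632,-.1375])
ex=np.array([np.cos(YAW),np.sin(YAW)]);ey=np.array([-ex[1],ex[0]])
def P(x,y,z): return np.r_[C+x*ex+y*ey,z].tolist()
ROT=[np.pi,0,YAW]
def pose():
    s=r.state(); return np.array(s["ee_pos"]),Ro.from_euler("xyz",s["eef_rot"]).as_matrix()
E
python3 - <<'E'
from h import *
r.command_gripper(0.0,10)
r.move_to(P(-.058,.042,.20),ROT)
p=pose();im=r.camera("wrist");cv2.imwrite("pics/w1.png",cv2.resize(im,(800,600)))
np.savez("w1.npz",p=p[0],R=p[1])
cv2.imwrite("pics/scene1.png",r.camera("scene"));cv2.imwrite("pics/side1.png",r.camera("side"))
s=r.state();print(s["time"],s["ee_pos"],s["eef_rot"],s["finger_gap"],s["force"],s["qpos"])
E
```

```text
2.675 [ 0.5691993  -0.10449438  0.20003211] [-3.14151894e+00 -7.37813980e-04  1.60877850e-01] 0.0049424259151828786 [-0.7268453   0.71726828  0.21339924] [-0.1643298   0.49059609  0.35792084  1.99352381 -0.2595068   0.70022099
 -1.05539074]
```

View pics/w1.png

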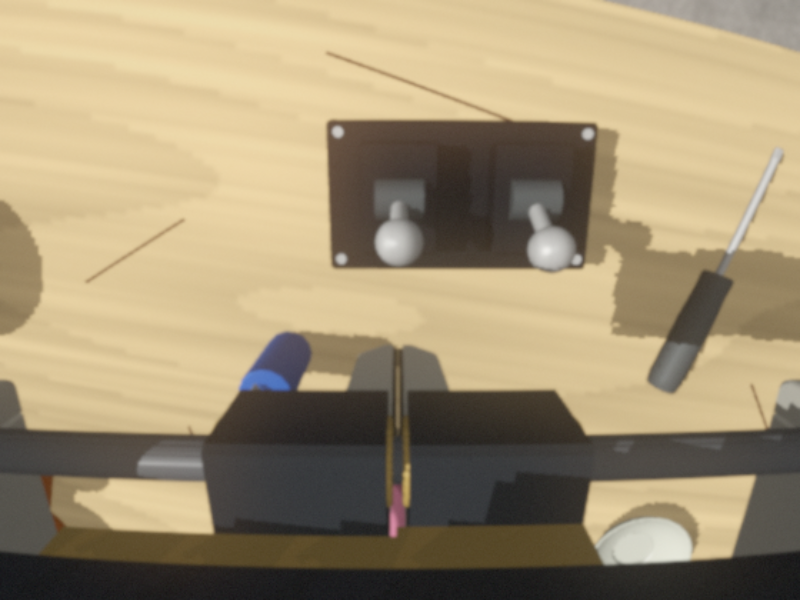

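The left ball, at (399,241), lies straight ahead of the closed fingers at (398,365). Descend and push.

Run:
```python
from h import *
w=np.load("w1.npz");b=at((399*.7,241*.7),.097,"wrist",(w["p"],w["R"]));print("ball",b,(b[:2]-C)@ex,(b[:2]-C)@ey)
print(r.line_to(P(-.058,.042,.107),ROT,0.12,guard=8))
g=r.line_to(P(.012,.042,.107),ROT,0.05,guard=10)
s=r.state();d=np.array(s["ee_pos"])[:2]-C;print(g,d@ex,d@ey,s["force"],s["time"])
cv2.imwrite("pics/side2.png",r.camera("side"));cv2.imwrite("pics/scene2.png",r.camera("scene"))
p=np.hstack([cv2.imread("pics/side2.png")[190:340,300:450],cv2.imread("pics/scene2.png")[170:320,140:290]])
cv2.imwrite("pics/p2.png",cv2.resize(p,None,fx=2.66,fy=2.66,interpolation=cv2.INTER_CUBIC))
```

```text
ball [ 0.60447434 -0.09862482  0.097     ] -0.0210660440689022 0.042721934556843796
False
True 0.0009276848773770316 0.04231105782439903 [-0.49554618 -0.36164166  0.77467152] 4.7
```

View pics/p2.png

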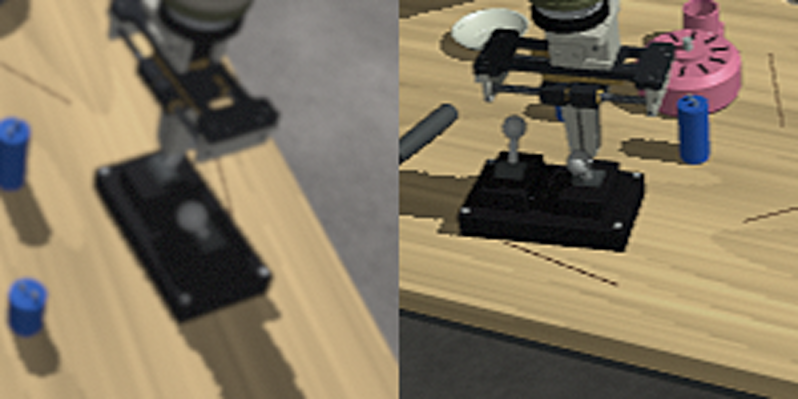

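The ball has swung away from the robot. The guard tripped about 2.5 mm before the expected end, so I'll press again to be sure it's at the stop. Then back off, lift, and look down at the tall capacitor from a hover.

Run:
```python
from h import *
for g in(15,20):
    k=r.line_to(P(.012,.042,.107),ROT,0.03,guard=g)
    s=r.state();d=np.array(s["ee_pos"])[:2]-C;print(k,d@ex,s["force"],s["time"])
r.line_to(P(-.05,.042,.107),ROT,0.12)
r.line_to(P(-.05,.042,.2),ROT,0.2)
# hover robot-side of tall capacitor so wrist camera sees its top, and the left toggle
p=pose();im=r.camera("wrist");cv2.imwrite("pics/w3.png",im);np.savez("w3.npz",p=p[0],R=p[1])
cv2.imwrite("pics/scene3.png",r.camera("scene"));cv2.imwrite("pics/side3.png",r.camera("side"))
sc=cv2.imread("pics/scene3.png");sd=cv2.imread("pics/side3.png")
t=lambda i,y,x,h=75,w=100:cv2.resize(i[y:y+h,x:x+w],(400,300),interpolation=cv2.INTER_CUBIC)
cv2.imwrite("pics/p3.png",np.vstack([np.hstack([t(sc,195,150),t(sc,205,320)]),np.hstack([t(sd,225,290),t(sd,145,230)])]))
print(r.state()["time"])
```

```text
True 0.0009834904802841222 [-0.95543185 -0.37251158  0.60922932] 5.075
True 0.0010289187950969273 [-1.07150687 -0.51109639  0.63725623] 5.3833
6.725
```

View pics/p3.png

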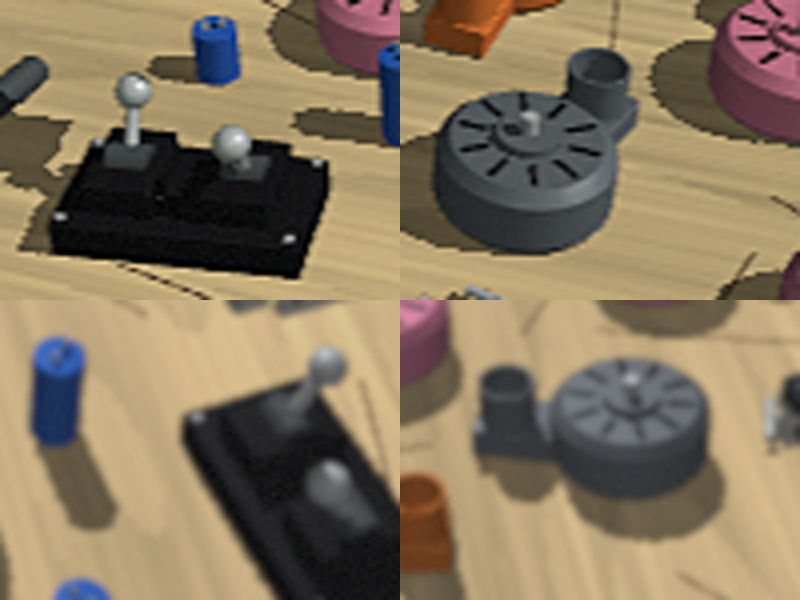

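The second press stopped at the same place, and the ball now leans away from the robot. I'll compute its position, plus the clip and tall top from this composite: clip scene tile (199,68), side tile (108,81); tall top side tile (59,55).

Run:
```python
from h import *
np.set_printoptions(precision=4,suppress=True)
t=lambda x,y,ox,oy:((x+.5)/4+ox-.5,(y+.5)/4+oy-.5)
def both(n,a,b,z):
    q=tri([ray(a,"scene"),ray(b,"side")]);print(n,at(a,z,"scene")[:2],at(b,z,"side")[:2],q);return q
q=both("ball",t(232,145,150,195),t(326,66,290,225),.096);print((q[:2]-C)@ex,(q[:2]-C)@ey)
both("clip",t(199,68,320,205),t(108,81,230,145),.06)
both("shaft",t(130,113,320,205),t(232,76,230,145),.075)
print("tall",at(t(59,55,290,225),.075,"side"))
# hover: offset 0.10 on robot-side so the camera (tool +x) is over the capacitor; keep reach>=.425
yaw=-.06
r.move_to([.455,-.026,.23],[np.pi,0,yaw])
p=pose();im=r.camera("wrist");cv2.imwrite("pics/w4.png",cv2.resize(im,(800,600)));np.savez("w4.npz",p=p[0],R=p[1]);print(p[0],r.state()["time"])
```

```text
ball [ 0.6509 -0.0907] [ 0.6477 -0.0934] [ 0.6486 -0.0919  0.0941]
0.023604895717875475 0.04246089907801689
clip [0.4275 0.3202] [0.4244 0.317 ] [0.4248 0.32   0.0578]
shaft [0.5142 0.2833] [0.5176 0.2855] [0.5169 0.2834 0.0769]
tall [ 0.4885 -0.0311  0.075 ]
[ 0.4555 -0.0257  0.23  ] 7.4167
```

View pics/w4.png

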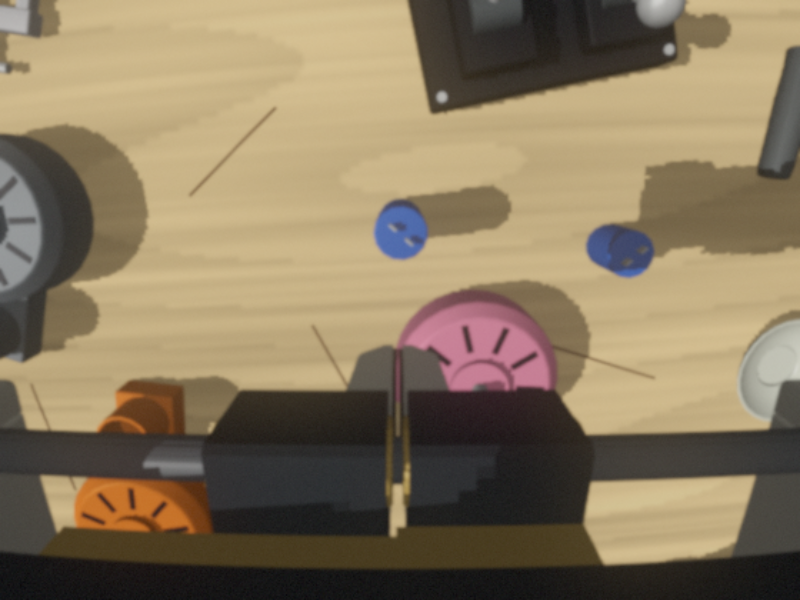

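The toggle reads panel x = +23.6 mm against an end stop of +24, so it's fully over. In the wrist view the tall capacitor's top is centred at (401,231), with its terminals at (395,227) and (408,240). Compute, then point.

Run:
```python
from h import *
np.set_printoptions(precision=4,suppress=True)
w=np.load("w4.npz");pp=(w["p"],w["R"])
px=lambda x,y:((x+.5)*.7-.5,(y+.5)*.7-.5)
a=at(px(401,231),.075,"wrist",pp);b=at(px(401.5,233.5),.083,"wrist",pp);print(a,b)
c=(a[:2]+b[:2])/2
if np.hypot(*(c-[.4885,-.029]))<.008:
    c=.7*c+.3*np.array([.4885,-.029]);print(c)
    R=[np.pi,0,-.06]
    r.line_to([*c,.2],R,.15); r.line_to([*c,.119],R,.1)
    s=r.state();print(s["ee_pos"],s["time"]); r.wait(.3)
    cv2.imwrite("pics/scene5.png",r.camera("scene"));cv2.imwrite("pics/side5.png",r.camera("side"))
    sc=cv2.imread("pics/scene5.png");sd=cv2.imread("pics/side5.png")
    t=lambda i,y,x,h=90,w=90:cv2.resize(i[y:y+h,x:x+w],(400,400),interpolation=cv2.INTER_CUBIC)
    cv2.imwrite("pics/p5.png",np.hstack([t(sc,160,205),t(sd,200,260)]))
```

```text
[ 0.4893 -0.029   0.075 ] [ 0.4888 -0.0293  0.083 ]
[ 0.4889 -0.0291]
[ 0.4891 -0.0291  0.1195] 8.825
```

View pics/p5.png

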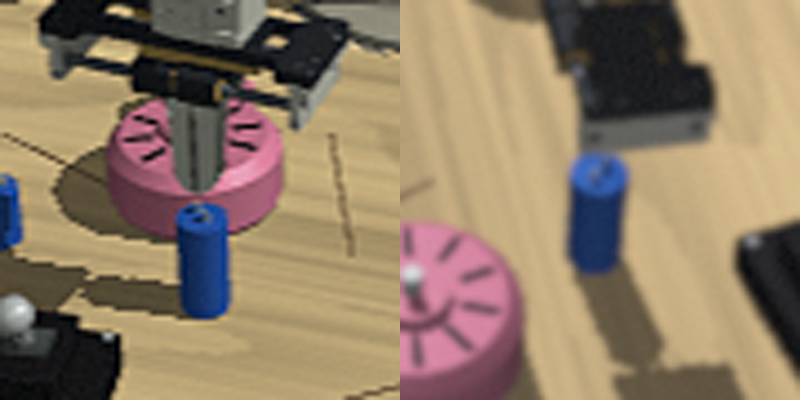

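The fingertips are centred just above the tall capacitor with a visible gap. I'll hold, then hover short of the clip for a wrist check.

Run:
```python
from h import *
r.wait(2.7)
c=np.array([.4255,.319]);yaw=.65;d=np.array([np.cos(yaw),np.sin(yaw)])
s=r.state();r.line_to([*s["ee_pos"][:2],.22],None,.15)
r.move_to([*(c-.04*d),.22],[np.pi,0,yaw]); r.wait(.2)
p=pose();im=r.camera("wrist");np.savez("w6.npz",p=p[0],R=p[1])
cv2.imwrite("pics/w6.png",cv2.resize(im[60:300,120:440],(800,600),interpolation=cv2.INTER_CUBIC));print(p[0],r.state()["time"])
```

```text
[0.39436084 0.29374612 0.22004866] 14.275
```

View pics/w6.png

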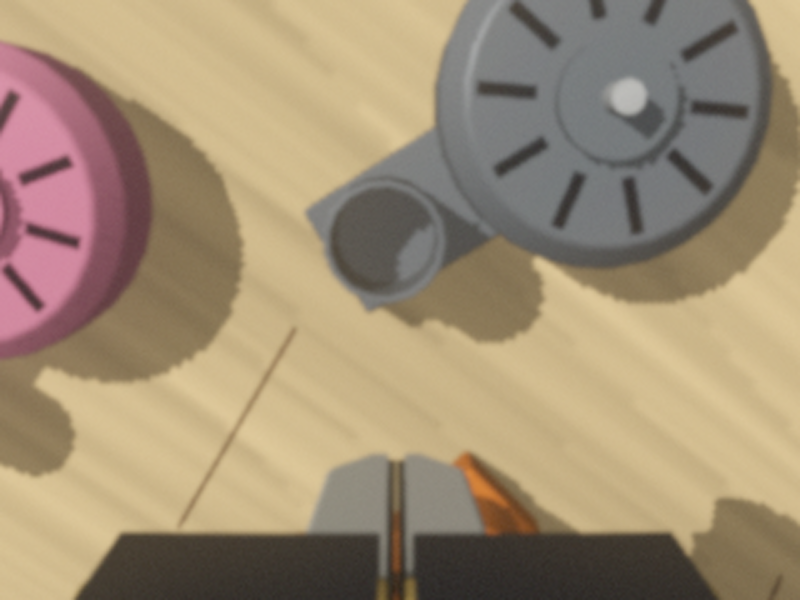

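In the crop (×2.5) the clip rim spans x 327–445 and y 177–305, so its centre is (386,240). The shaft top is at (629,97). Compute, cross-check the 100 mm distance, and point.

Run:
```python
from h import *
np.set_printoptions(precision=4,suppress=True)
w=np.load("w6.npz");pp=(w["p"],w["R"])
px=lambda x,y:((x+.5)/2.5+119.5,(y+.5)/2.5+59.5)
a=at(px(386,240),.06,"wrist",pp);b=at(px(629,97),.075,"wrist",pp);print(a,b,np.hypot(*(a-b)[:2]))
c=a[:2]
if np.hypot(*(c-[.4255,.3195]))<.008:
    c=.7*c+.3*np.array([.4255,.3195])
    r.line_to([*c,.2],None,.15); r.line_to([*c,.104],None,.1)
    r.wait(.3);s=r.state();print(c,s["ee_pos"],s["force"],s["time"])
    cv2.imwrite("pics/scene7.png",r.camera("scene"));cv2.imwrite("pics/side7.png",r.camera("side"))
    sc=cv2.imread("pics/scene7.png");sd=cv2.imread("pics/side7.png")
    t=lambda i,y,x,h=90,w=90:cv2.resize(i[y:y+h,x:x+w],(400,400),interpolation=cv2.INTER_CUBIC)
    cv2.imwrite("pics/p7.png",np.hstack([t(sc,180,320),t(sd,130,215)]))
```

```text
[0.423  0.3213 0.06  ] [0.5149 0.2851 0.075 ] 0.09868341854523285
[0.4238 0.3208] [0.4239 0.3209 0.1043] [-0.1026 -0.1306  0.1043] 16.1333
```

View pics/p7.png

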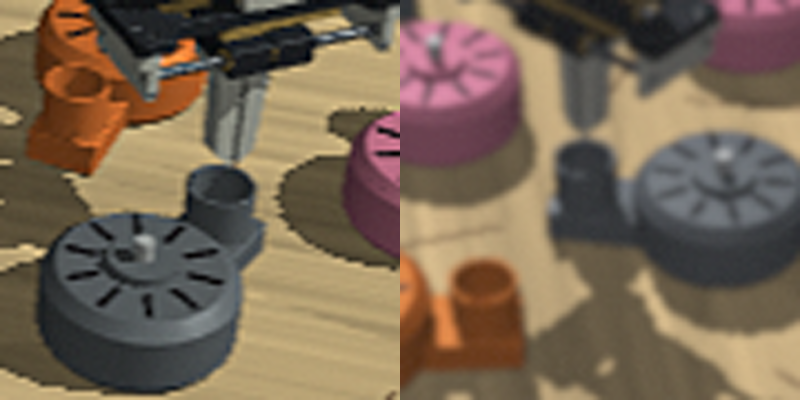

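The fingertips stand just above the clip mouth, clear of it and centred. Hold, then hand in.

```bash
python3 -c "
from h import *
r.wait(2.7);print(r.finish_job(),r.state()['time'])"
```

```text
the job is handed in; nothing more can be done
the job is handed in; nothing more can be done
```

I pushed the left toggle fully over, pointed at the tall capacitor and then at the empty clip mouth for more than two seconds each, and handed the job in still pointing at the clip, at about 19 s of the 51 s allowed.

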